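# Hold a bottle home in the bottle reader

## Task

The smaller of the two brown bottles has been left standing on the bed of the bottle reader: take it off and stand it upright on the bare worktop. Then stand the larger brown bottle on the reader's bed and press it along the bed against the sprung plunger until the plunger is pushed right in and the bottle bears on the steel stop plate; finish while still holding it pressed there, upright, for the reading, because the spring pushes it back if you let go. Press firmly but do not ram it, and leave the other loose things where they are.

Things in the scene. Friction and masses are not known exactly. Their poses are not given: they have to be found in the camera images.
- reader: Bottle reader, fixed: a flat grey bed 180 (x) by 96 mm (y), 8 mm thick, with a white housing across its far end (x = +47 to +89 mm, y = -46 to +46 mm, 64 mm high). Origin: under the centre of the bed, on the worktop. +x runs along the bed towards the housing (the pressing direction), z up. The bed is open from above and at its near (-x) end.
- bed_home (a point): Point on the bed's surface (8 mm above the worktop) under the bottle's centre when home: x = +15 mm, y = 0 of the reader. Axes as the reader's. Guide rails along x run beside the bed, inner faces 32 mm left and right of its centre line, 8 mm wide, tops 16 mm above the worktop, from the bed's near end (flared there) to the stop plate.
- stop_face (a point): Centre of the steel stop plate's front face (x = +40 mm, y = 0, 35 mm above the worktop in the reader's frame), the hard stop. The flat upright face looks to the reader's -x, 60 mm wide, from 10 to 60 mm above the worktop. Axes as the reader's.
- stop_plate: The same fixed steel stop plate; origin 8 mm behind its front face. Axes as the reader's.
- plunger_tip (a point): Centre of the front of the sprung plunger's round steel button, 17 mm in diameter, 32 mm above the worktop in the middle of the stop plate; at rest it stands 14 mm proud of the stop face (towards the reader's -x).
- plunger (a joint): How far the plunger is pushed in, m: 0 at rest, 0.014 when its button is flush with the stop face, as it is when a bottle meets the stop plate. It takes 3 N to start it and about 7 N to hold it flush (300 N/m); any more push is borne by the stop plate.
- small_bottle_mid (a point): The smaller brown bottle with a black cap, about 0.08 kg: straight body 38 mm in diameter up to 30 mm above its foot, then sloping in; cap 29 mm in diameter, from 48 to 68 mm above the foot (a good place to grip). At the start it stands upright on the reader's bed between the rails, in front of the plunger. This point is on its axis half-way up, 34 mm above its foot; z up along the axis.
- bottle_mid (a point): The larger brown bottle with a black cap, 0.09 to 0.18 kg, upright on the worktop: smooth round body 50 mm in diameter up to 43 mm above its foot, then sloping shoulders to a cap of 32 mm; 86 mm tall in all. This point is on its axis half-way up, 43 mm above its foot; z up along the axis. It stands left or right of the reader.
- bottle: The same larger brown bottle; origin at the centre of its foot.
- small_bottle: The same smaller bottle; origin at the centre of its foot.
- agar: Clear reagent bottle of pale medium with a white cap, 58 mm in diameter, 103 mm tall, a bystander on the other side of the reader from the larger brown bottle: leave it. Origin at the centre of its foot.
- beaker: Small clear beaker, 47 mm wide, 57 mm tall, a bystander: leave it. Origin at the centre of its foot.
- dish: Open round plastic dish, 62 mm wide, 23 mm tall with its plantlets, a bystander: leave it. Origin at the centre of its foot.
- screen_edge (a point): Middle of the near upright edge of a clear glass side screen of the bench, 5 mm thick, fixed: it runs from this edge along world +x for 470 mm, from the worktop up to 490 mm. All the work lies to its right (world -y); an arm that starts to its left must first come in round this near edge.
- clear_patch (a point): Centre, at worktop height, of a patch of bare worktop that is always free, 80 mm (x) by 80 mm (y), right of everything that is handled and left of the microscope; one good place for the smaller bottle.
There are look-alikes about, which are no part of the job. Leave any turquoise look-alike of the small_bottle alone. What is shaped like the bottle but green is not meant.

How it is judged:
By the outcome, as a careful person would: the job done as asked, in the order asked, and still so for the second after the job is handed in, while the arm keeps its last pose, push and grip.
It also fails if it takes over 72 s, if anything falls off the work surface, if the arm or the gripper's body presses on something with over 40 N, if the wrist force passes 120 N, or if a joint passes its speed limit or range.

## Robot

A 6-joint arm with a two-finger parallel gripper is mounted at the origin on a cart in front of the work surface, level with it; the furniture and walls round the work are solid. World frame = base frame: x ahead of the robot, y to its left, z up, the work surface at z = 0. Lengths are in mm, angles in rad, forces in N, time in s.
With the tool pointing down it reaches from about 325 to 900 mm from the base axis. Payload 3.5 kg.
Tool frame: the origin (TCP) lies at the very end of the fingers, on their centre line; the grasp point (between the pads) lies 19 mm behind it; z points along the fingers, y is the line along which they close (so a half turn about z gives the same grasp; the last joint's range is limited). The gripper opens to 85 mm and grips with 20 to 120 N. Pads are 22 mm wide; open, the fingers measure 114 mm over their backs; the gripper's body (76 mm by 85 mm) begins 54 mm behind the grasp point. The pads swing forward as they close: fully open they stand 13 mm farther back than shut.
Start: joints at [-1.425, 0.276, -0.026, 1.268, 0, 1.467], TCP at [153.888, -605.756, 231.313] pointing down, gripper open.
Joint ranges: [-3.12, 3.12], [-0.85, 1.88], [-1.08, 1.24], [-1.95, 2.15], [-1.57, 1.53], [-3.14, 3.14]. Speed limits (rad/s): [2.57, 2.57, 3.14, 3.14, 3.14, 3.14].

## Interface

Orientations are given as [roll, pitch, yaw] about the fixed x, y, z axes, in that order (R = Rz(yaw) Ry(pitch) Rx(roll)).
In Python, from bench import * gives the robot as it stands.
- The arm moves only by the tool move_arm, never from a script. Its argument "commands" is a list of rows, each a list of 3 entries, a list of its own where there are three numbers: the turn, a rotation vector about the tool's x, y, z in degrees, then the shift along the tool's x, y, z in cm, then the opening, from 0 (shut) to 1 (fully open). In form: [[[ax, ay, az], [dx, dy, dz], fingers], ...]. A call has 1 to 12 rows; each row shifts and turns the commanded pose from where the row before left it, along the tool's axes as they then stand; what a row does not reach is not made up. A row lasts 1/8 s, in which the tool goes at most 62.5 mm and 10.7 degrees, less where a joint would pass 70% of its speed; a pose out of reach is approached as far as the arm can. A call is refused whole if a number of a shift passes 6.25 or a number of a turn 10.7, either way. A call with a gripper value outside its range is refused whole. The fingers move at their own pace and stop on an object; the grip force is fixed at half the most. Time passes only in rows, so rows that do not move let the fingers close. It gives the time, the measured TCP pose, the force, the opening and the grip force at its end, in the units of the state.
- state(): the state, without advancing time (a new reading comes with each control period).
- camera(name): name is "scene" or "top" or "wrist"; returns (picture, depth): 384x512x3 uint8, red, green, blue; 384x512 float32, mm along the optical axis (not along the pixel's ray), 0 where there is no reading.
- get_calibration(name): a dict with "fx", "fy", "cx", "cy" (pixels), "view" (4x4, takes a point from world to camera coordinates). Camera axes: x right, y down, z forward; pixel columns grow to the right and rows downward; lengths in mm; the calibration is good to about 2 mm. A picture is of the moment at which its call begins: read the wrist's pose just before it. get_calibration takes no time and is no camera call; for the wrist camera it gives the pose at the moment of the call.
- close_job(): hands the job in; it is judged then, once.
The state is a dict: "clock": time; "qpos": joint angles; "qvel": joint speeds; "joint_efforts": joint torques, N m; "tool_pos": TCP position; "tcp_rot": TCP orientation; "force": force on the tool from outside, world axes, zero at the start; "torque": the same for the moment, N m; "grip_width": finger opening in mm; "grip_force": force on a finger pad.
Only numpy, scipy, OpenCV 4.12 (cv2) and the standard library are available. Lean on these libraries where they do the work, as an engineer would, in place of code of your own. Each camera call takes 0.05 s, during which the arm holds its last target. There are 200 camera calls.

## Working session

There is one attempt and no reset: what is moved stays moved. The work goes in short steps, Python scripts to look and compute and a tool call to move; the robot and the scene stay as the last step left them, time stands still between calls to the robot, and variables do not carry over. Pictures are saved under pics/ and viewed, at most 10 in all, crops included, and the job is handed in when it is done.

Besides the shell and the picture viewer there is one more tool, called after "Call:" in YAML: its name, and indented under it one key for each argument. move_arm: Moves the arm, as the interface text tells. Its arguments: {"type":"object","properties":{"commands":{"type":"array"}},"required":["commands"]}

```bash
mkdir -p pics; ls; python3 - <<'E'
from bench import *
import cv2,numpy as np
s=state();print(s)
for n in("scene","top"):
    p,d=camera(n);np.savez(f"/tmp/{n}.npz",p=p,d=d,**{k:np.array(v) for k,v in get_calibration(n).items()})
    cv2.imwrite(f"pics/{n}1.png",p[:,:,::-1]);print(n,get_calibration(n))
E
```

```text
pics
{'clock': 0.0, 'qpos': array([-1.42542319e+00,  2.77152712e-01, -2.78979154e-02,  1.26798276e+00,
        3.29116627e-06,  1.46739685e+00]), 'qvel': array([ 3.90760555e-04,  7.66140081e-05, -3.81753321e-04,  2.21363424e-03,
       -1.48270195e-04,  2.43155844e-04]), 'joint_efforts': array([ 2.05868218e-04, -4.45507479e+01,  2.95204496e+01,  1.64660375e-02,
        2.53191115e-05, -4.17603765e-07]), 'tool_pos': array([ 153.76228497, -604.98713903,  230.1394238 ]), 'tcp_rot': array([-3.13936789e+00, -2.34171828e-04,  2.48772353e-01]), 'force': array([ 0.0464906 ,  0.31482815, -1.7459847 ]), 'torque': array([-0.00875032,  0.01113911, -0.01915298]), 'grip_force': 0.0, 'grip_width': 84.99350847997603}
scene {'fx': 493.22990275727466, 'fy': 493.22990275727466, 'cx': 259.1891618594166, 'cy': 191.33502662134134, 'view': array([[-8.53834158e-01, -5.20309929e-01,  1.56463382e-02,
         4.50029385e+02],
       [-3.83045142e-01,  6.07660061e-01, -6.95719533e-01,
         2.79147119e+02],
       [ 3.52482126e-01, -6.00022356e-01, -7.18143108e-01,
         1.64964177e+03],
       [ 0.00000000e+00,  0.00000000e+00,  0.00000000e+00,
         1.00000000e+00]])}
top {'fx': 407.3658876955903, 'fy': 407.3658876955903, 'cx': 256.7419564882248, 'cy': 184.9641297421329, 'view': array([[-2.90730973e-02, -9.99563717e-01, -5.20878586e-03,
         8.01527340e+01],
       [-9.97609482e-01,  2.93422857e-02, -6.25647775e-02,
         5.03015979e+02],
       [ 6.26903192e-02,  3.37738230e-03, -9.98027313e-01,
         1.38388998e+03],
       [ 0.00000000e+00,  0.00000000e+00,  0.00000000e+00,
         1.00000000e+00]])}
```

View pics/top1.png

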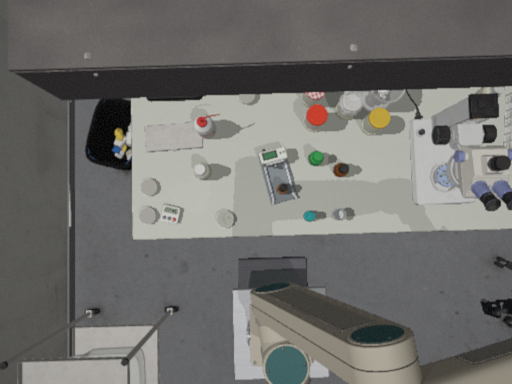

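View pics/scene1.png

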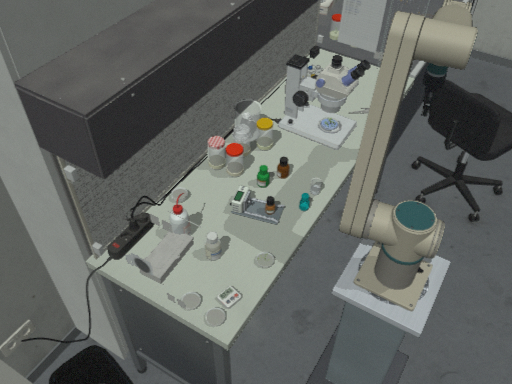

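The top view shows the reader at about (278,178) with the small brown bottle on it at (283,188). The large brown bottle is at (341,170), the green look-alike at (316,158), the turquoise one at (310,216) and the beaker at (340,214). I'll measure these now.

```bash
cat > h.py <<'E'
import numpy as np
def ray(c,u,v,z):
    V=np.array(c['view']);R=V[:3,:3];t=V[:3,3];o=-R.T@t
    d=R.T@np.array([(u-c['cx'])/c['fx'],(v-c['cy'])/c['fy'],1.]);return o+d*(z-o[2])/d[2]
def cloud(c,d):
    V=np.array(c['view']);v,u=np.indices(d.shape)
    P=np.stack([(u-c['cx'])/c['fx']*d,(v-c['cy'])/c['fy']*d,d],-1);return (P-V[:3,3])@V[:3,:3]
E
python3 - <<'E'
from h import *;import cv2
c=dict(np.load('/tmp/top.npz'));P=cloud(c,c['d'])
for n,u,v in [("small",283,188),("large",341,170),("green",316,158),("turq",310,216),("beak",340,214),("agar",201,171),("dish",225,218),("patch?",385,185)]:
    W=P[v-9:v+10,u-9:u+10].reshape(-1,3);print(n,ray(c,u,v,60).round(),ray(c,u,v,0).round(),"zmax",np.percentile(W[:,2],[5,50,98]).round())
p=c['p'][130:240,180:410];cv2.imwrite('pics/topc.png',cv2.resize(p,None,fx=3.4,fy=3.4,interpolation=2)[:,:,::-1])
c=dict(np.load('/tmp/scene.npz'))
p=c['p'][140:290,160:350];cv2.imwrite('pics/scenec.png',cv2.resize(p,None,fx=4,fy=4,interpolation=2)[:,:,::-1])
E
```

```text
small [490. -22.  60.] [493. -25.   0.] zmax [ 5. 11. 80.]
large [ 544. -217.   60.] [ 550. -229.    0.] zmax [-2. 32. 89.]
green [ 587. -135.   60.] [ 594. -144.    0.] zmax [-2. 23. 90.]
turq [ 394. -108.   60.] [ 393. -115.    0.] zmax [-4.  3. 73.]
beak [ 398. -207.   60.] [ 397. -219.    0.] zmax [-3.  5. 59.]
agar [555. 250.  60.] [561. 258.   0.] zmax [ -1.  70. 108.]
dish [396. 174.  60.] [395. 179.   0.] zmax [-2. 13. 20.]
patch? [ 490. -361.   60.] [ 493. -379.    0.] zmax [-4.  1.  7.]
```

View pics/topc.png

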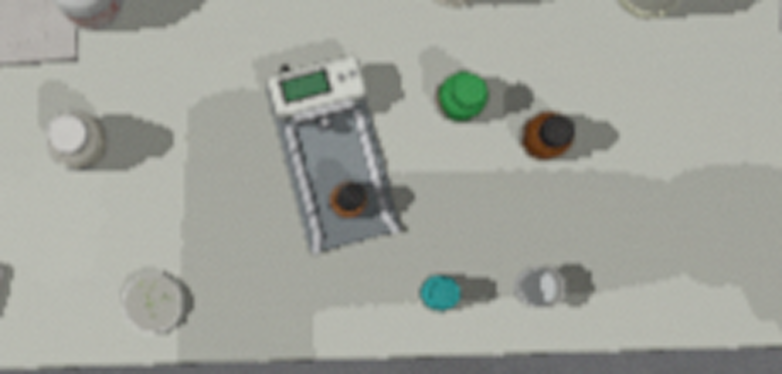

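View pics/scenec.png

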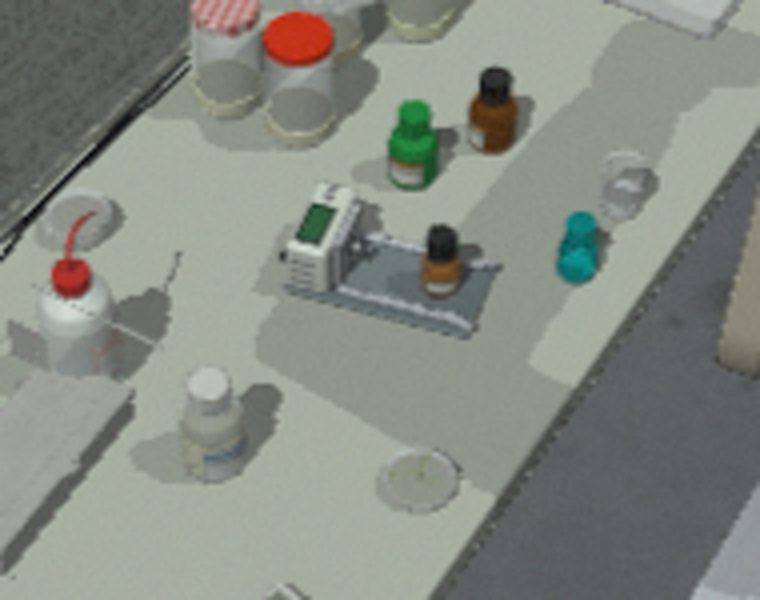

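The top crop shows both brown caps: the large one at crop (557,132), the small one at (350,197). The reader is yawed about +15°, with its housing centred near (317,87). The scene crop confirms which bottle is which. Next I'll get the reader pose and cap positions, then move.

```bash
python3 - <<'E'
from h import *;import cv2
c=dict(np.load('/tmp/top.npz'));P=cloud(c,c['d']);p=c['p'].astype(int)
vv,uu=np.indices(p.shape[:2])
def blob(m,b):
    m=m&(uu>b[0])&(uu<b[1])&(vv>b[2])&(vv<b[3]);n,l,s,ce=cv2.connectedComponentsWithStats(m.astype(np.uint8));i=1+s[1:,4].argmax();return s[i],ce[i],l==i
dark=p.max(2)<60
for n,b,z in(("small",(274,292,178,197),76),("large",(333,352,160,178),86)):
    s,ce,m=blob(dark,b);print(n,s,ce.round(1),ray(c,*ce,z).round(1),P[m].mean(0).round(1))
m=(P[...,2]>50)&(P[...,2]<80)
s,ce,m=blob(m,(255,295,140,172));r=cv2.minAreaRect(P[m][:,:2].astype(np.float32));print("housing",s,r)
for n,z in(("n1",(272.6,203.5)),("n2",(298.8,198.5))):print(n,ray(c,*z,8).round(1))
for n,uv in(("h1",(268,85)),("h2",(355,57)),("h3",(365,100)),("h4",(277,117))):print(n,ray(c,180+uv[0]/3.4,130+uv[1]/3.4,64).round(1))
E
```

```text
small [279 184   9   8  46] [283.1 187.5] [490.6 -21.2  76. ] [490.6 -21.2  76. ]
large [339 164  10   9  65] [343.1 168.2] [ 547.2 -218.7   86. ] [ 547.2 -218.8   85.6]
housing [259 146  29  19 386] ((599.434326171875, 7.849113464355469), (49.540550231933594, 93.13336181640625), 11.653486251831055)
n1 [440.1  12.7   8. ]
n2 [454.7 -78.1   8. ]
h1 [602.   55.4  64. ]
h2 [627.1 -30.7  64. ]
h3 [584.3 -39.1  64. ]
h4 [570.2  47.5  64. ]
```

Call:
move_arm:
  commands:
    - [[0, 0, 0], [3.45, -4.0, 0], 1]
    - [[0, 0, 0], [3.45, -4.0, 0], 1]
    - [[0, 0, 0], [3.45, -4.0, 0], 1]
    - [[0, 0, 0], [3.45, -4.0, 0], 1]
    - [[0, 0, 0], [3.45, -4.0, 0], 1]
    - [[0, 0, 0], [3.45, -4.0, 0], 1]
    - [[0, 0, 0], [3.45, -4.0, 0], 1]
    - [[0, 0, 0], [3.45, -4.0, 0], 1]
    - [[0, 0, 0], [3.45, -4.0, 0], 1]
    - [[0, 0, 0], [3.45, -4.0, 0], 1]
    - [[0, 0, 0], [3.45, -4.0, 0], 1]
    - [[0, 0, 0], [3.45, -4.0, 0], 1]

```text
clock: 1.6
tool_pos: [437.2, -36.9, 231.1]
tcp_rot: [3.141, 0.0, 0.249]
force: [0.8, 0.4, 0.6]
grip_width: 85.4
grip_force: 0.0
```

```bash
cat > look.py <<'E'
import sys,cv2,numpy as np
from bench import *
n,f=sys.argv[1:3];s=state();c=get_calibration(n);p,d=camera(n)
print(s['clock'],s['tool_pos'].round(1),s['tcp_rot'].round(4),s['qpos'].round(2),s['force'].round(1),s['grip_width'],s['grip_force'])
np.savez('/tmp/%s.npz'%f,p=p,d=d,**{k:np.array(v) for k,v in c.items()})
cv2.imwrite('pics/%s.png'%f,p[:,:,::-1]);print(np.array(c['view']).round(3).tolist())
E
python3 look.py wrist w1
```

```text
1.6 [437.2 -36.9 231.1] [3.1414e+00 2.0000e-04 2.4890e-01] [-0.23 -0.06 -0.4   1.23 -0.    2.66] [0.8 0.4 0.6] 85.37255647815857 0.0
[[0.246, -0.969, 0.002, -144.139], [-0.917, -0.232, 0.323, 349.936], [-0.313, -0.081, -0.946, 514.892], [0.0, 0.0, 0.0, 1.0]]
```

View pics/w1.png

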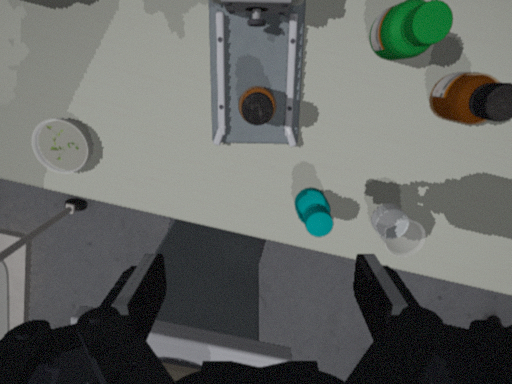

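The wrist view shows the bed between rails at u≈221 and u≈291, the small cap at (258,108), the plunger at (257,15), the large cap at (493,102) and the turquoise one at (315,215). I'll fit the rails and caps from this.

```bash
python3 - <<'E'
from h import *;import cv2
c=dict(np.load('/tmp/w1.npz'));P=cloud(c,c['d']);p=c['p'].astype(int)
g=p.sum(2)/3
L=[];R=[]
for v in list(range(14,125,8)):
    print(v,g[v,206:306:2].astype(int).tolist()) if v in(30,70,118) else 0
    for lo,hi,A in((213,235,L),(280,300,R)):
        m=P[v,lo:hi,2]; w=g[v,lo:hi]; t=np.where(w>np.median(g[v,240:275])+35)[0]
        if len(t): A.append(ray(c,lo+t.mean(),v,16))
for A in(L,R):
    A=np.array(A);k=np.polyfit(A[:,0],A[:,1],1);print("rail",np.degrees(np.arctan(k[0])),k, "res",np.std(A[:,1]-np.polyval(k,A[:,0])),A[0],A[-1])
vv,uu=np.indices(g.shape)
for n,b,z in(("small",(235,280,80,130),76),("large",(465,512,80,125),86)):
    m=(p.max(2)<70)&(uu>b[0])&(uu<b[1])&(vv>b[2])&(vv<b[3]);print(n,m.sum(),'depthmed',np.median(P[m],0).round(1))
    t=m&(abs(P[...,2]-z)<6);(x,y),r=cv2.minEnclosingCircle(P[t][:,:2].astype(np.float32));print(' top',t.sum(),P[t].mean(0).round(1),(x,y,r), 'ray',ray(c,uu[t].mean(),vv[t].mean(),z).round(1))
# stop plate/housing & bed near end
m=(P[...,2]>3)&(P[...,2]<12)&(uu>225)&(uu<288)&(vv<150);Q=P[m]
e=np.array([np.cos(.24),np.sin(.24)]);print("bed x along",np.percentile(Q[:,:2]@e,[0.5,99.5]))
print("bed z",np.median(Q[:,2]))
E
```

```text
30 [151, 145, 111, 114, 113, 142, 165, 163, 144, 78, 71, 71, 90, 113, 112, 111, 112, 111, 111, 116, 113, 119, 112, 112, 116, 116, 111, 113, 110, 68, 54, 53, 59, 53, 57, 49, 51, 46, 72, 114, 111, 111, 164, 164, 160, 120, 69, 101, 99, 84]
70 [156, 156, 122, 110, 113, 125, 166, 166, 162, 98, 69, 71, 111, 112, 117, 102, 100, 96, 99, 100, 100, 98, 97, 99, 99, 94, 103, 99, 98, 117, 114, 111, 115, 115, 117, 109, 114, 118, 112, 116, 105, 162, 168, 164, 122, 69, 82, 88, 97, 134]
118 [159, 157, 151, 116, 117, 115, 155, 162, 165, 127, 70, 66, 82, 117, 111, 115, 114, 116, 101, 59, 34, 38, 45, 35, 32, 30, 40, 43, 33, 44, 41, 44, 42, 73, 76, 74, 71, 74, 71, 65, 95, 108, 112, 90, 76, 73, 74, 99, 100, 100]
rail 13.425476396216022 [   0.23870354 -100.56921221] res 1.382061061638268 [564.07111282  32.42814318  16.        ] [467.24997175  10.30474052  16.        ]
rail 14.277389294824804 [   0.25447657 -182.13729135] res 1.0595344984835366 [581.64953311 -36.81630798  16.        ] [484.91228649 -59.40881165  16.        ]
small 880 depthmed [491.8 -22.6  76.2]
 top 805 [491.1 -21.9  76.3] (491.0022888183594, -21.96986961364746, 14.198835372924805) ray [491.1 -21.9  76. ]
large 1460 depthmed [ 546.3 -214.5   85.9]
 top 981 [ 546.6 -218.    86.2] (547.83642578125, -221.9808349609375, 15.804969787597656) ray [ 546.7 -218.1   86. ]
bed x along [428.30136831 557.28950333]
bed z 8.755488097489026
```

Call:
move_arm:
  commands:
    - [[0, 0, 0.4], [4.0, -0.1, 1.0], 1]
    - [[0, 0, 0], [1.6, -0.1, 3.5], 1]
    - [[0, 0, 0], [0, 0, 4.0], 1]
    - [[0, 0, 0], [0, 0, 4.0], 1]
    - [[0, 0, 0], [0, 0, 3.4], 1]
    - [[0, 0, 0], [0, 0, 2.0], 1]
    - [[0, 0, 0], [0, 0, 1.0], 1]
    - [[0, 0, 0], [0, 0, 0], 1]

```text
clock: 2.65
tool_pos: [490.2, -22.9, 41.8]
tcp_rot: [-3.141, 0.001, 0.242]
force: [0.0, -0.1, -0.2]
grip_width: 85.4
grip_force: 0.0
```

```bash
python3 look.py wrist w2
```

```text
2.65 [490.2 -22.9  41.8] [-3.1409e+00  1.4000e-03  2.4170e-01] [-0.18  0.23 -0.54  0.81  0.    2.72] [ 0.  -0.1 -0.2] 85.44984966646703 0.0
[[0.239, -0.971, 0.001, -139.953], [-0.919, -0.226, 0.325, 463.65], [-0.315, -0.078, -0.946, 354.469], [0.0, 0.0, 0.0, 1.0]]
```

View pics/w2.png

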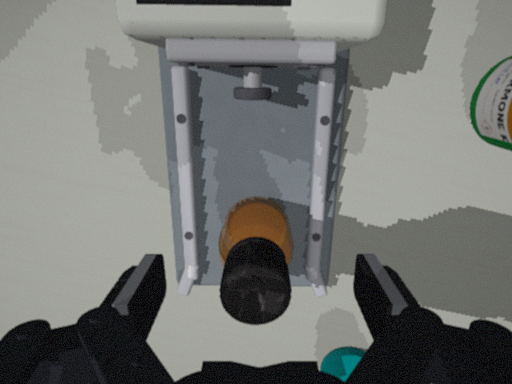

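The wrist view shows the small cap (255,290) centred between the open fingers. The stop plate's top front edge is at v≈63 and the plunger at (252,92). I'll close the gripper and lift.

Call:
move_arm:
  commands:
    - [[0, 0, 0], [0, 0, 0], 0.2]
    - [[0, 0, 0], [0, 0, 0], 0]
    - [[0, 0, 0], [0, 0, 0], 0]
    - [[0, 0, 0], [0, 0, 0], 0]
    - [[0, 0, 0], [0, 0, 0], 0]
    - [[0, 0, 0], [0, 0, 0], 0]
    - [[0, 0, 0], [0, 0, 0], 0]
    - [[0, 0, 0], [0, 0, 0], 0]

```text
clock: 3.7
tool_pos: [491.3, -22.7, 43.4]
tcp_rot: [-3.141, -0.001, 0.242]
force: [-0.9, 1.2, 5.4]
grip_width: 29.3
grip_force: 57.9
```

```bash
python3 - <<'E'
from h import *
c=dict(np.load('/tmp/w2.npz'));e=np.array([np.cos(.242),np.sin(.242)]);n=np.array([-e[1],e[0]])
for u,v,z in((170,62,60),(252,63,60),(333,63,60),(252,98,32),(181,118,16),(188,236,16),(325,120,16),(316,237,16)):
    q=ray(c,u,v,z)[:2];print(u,v,q.round(1),'along',round(q@e,1),'across',round(q@n,1))
E
```

```text
170 62 [567.9  28.1] along 558.1 across -108.8
252 63 [574.5  -0. ] along 557.8 across -137.7
333 63 [581.3 -27.8] along 557.7 across -166.3
252 98 [561.1  -2.7] along 544.1 across -137.0
181 118 [542.1  29.9] along 533.4 across -100.9
188 236 [477.7  15.2] along 467.4 across -99.7
325 120 [558.4 -40.8] along 532.4 across -173.4
316 237 [494.5 -55.6] along 466.7 across -172.5
```

Call:
move_arm:
  commands:
    - [[0, 0, 0], [0, 0, -1], 0]
    - [[0, 0, 0], [0, 0, -4], 0]
    - [[0, 0, 0], [0, 0, -5], 0]
    - [[0, 0, 0], [0, 0, -2], 0]
    - [[0, 0, 0], [-1.2, 4, 0], 0]
    - [[0, 0, 0], [-1.2, 4.5, 0], 0]
    - [[0, 0, 0], [-1.2, 4.5, 0], 0]
    - [[0, 0, 0], [-1.2, 4.5, 0], 0]
    - [[0, 0, 0], [-1.2, 4.5, 0], 0]
    - [[0, 0, 0], [-1.2, 4, 0], 0]
    - [[0, 0, 0], [-1.3, 4, 0], 0]
    - [[0, 0, 0], [0, 0, 0], 0]

```text
clock: 5.2
tool_pos: [480.0, -337.6, 162.7]
tcp_rot: [3.14, -0.0, 0.238]
force: [0.1, 0.4, 0.2]
grip_width: 29.8
grip_force: 58.1
```

```bash
python3 look.py wrist w3
```

```text
5.2 [ 480.  -337.6  162.7] [ 3.140e+00 -5.000e-04  2.382e-01] [-0.72  0.25 -0.21  1.11 -0.    2.18] [0.1 0.4 0.2] 29.778888857475327 58.09375772019848
[[0.235, -0.972, 0.003, -442.205], [-0.92, -0.222, 0.323, 346.39], [-0.313, -0.079, -0.946, 439.96], [0.0, 0.0, 0.0, 1.0]]
```

View pics/w3.png

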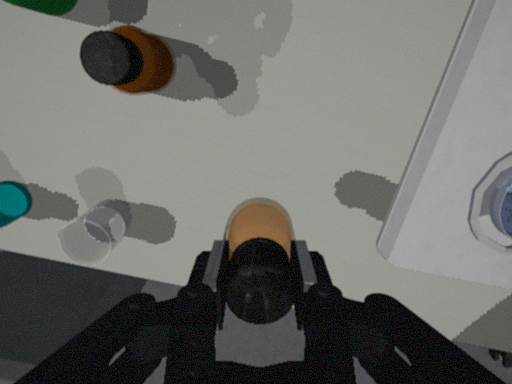

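The view shows the bottle held upright, with bare worktop beneath and the microscope base well to the right (edge u≈390). I'll lower it.

Call:
move_arm:
  commands:
    - [[0, 0, 0], [0, 0, 4], 0]
    - [[0, 0, 0], [0, 0, 4], 0]
    - [[0, 0, 0], [0, 0, 3], 0]
    - [[0, 0, 0], [0, 0, 1], 0]
    - [[0, 0, 0], [0, 0, 0.3], 0]
    - [[0, 0, 0], [0, 0, 0.2], 0]
    - [[0, 0, 0], [0, 0, 0], 0]

```text
clock: 6.12
tool_pos: [480.9, -335.2, 38.5]
tcp_rot: [3.14, -0.001, 0.242]
force: [-0.8, 0.2, -0.7]
grip_width: 29.1
grip_force: 58.1
```

Call:
move_arm:
  commands:
    - [[0, 0, 0], [0, 0, 0.15], 0]
    - [[0, 0, 0], [0, 0, 0.1], 0]
    - [[0, 0, 0], [0, 0, 0.05], 0]
    - [[0, 0, 0], [0, 0, 0], 0]

```text
clock: 6.62
tool_pos: [480.4, -334.9, 35.4]
tcp_rot: [3.141, -0.001, 0.242]
force: [-0.3, 0.4, 5.2]
grip_width: 29.3
grip_force: 59.4
```

Call:
move_arm:
  commands:
    - [[0, 0, 0], [0, 0, 0], 0.5]
    - [[0, 0, 0], [0, 0, 0], 1]
    - [[0, 0, 0], [0, 0, 0], 1]
    - [[0, 0, 0], [0, 0, 0], 1]
    - [[0, 0, 0], [0, 0, 0], 1]
    - [[0, 0, 0], [0, 0, -3], 1]
    - [[0, 0, 0], [0, 0, -5], 1]
    - [[0, 0, 0], [0, 0, -5], 1]
    - [[0, 0, 0], [0, 0, 0], 1]

```text
clock: 7.75
tool_pos: [483.2, -337.2, 169.8]
tcp_rot: [3.133, -0.006, 0.242]
force: [0.7, -0.6, 0.1]
grip_width: 85.2
grip_force: 0.0
```

```bash
python3 look.py wrist w4; python3 - <<'E'
from h import *
c=dict(np.load('/tmp/w4.npz'));P=cloud(c,c['d']);p=c['p'].astype(int)
vv,uu=np.indices(p.shape[:2])
for n,x,y,z,r in(("large",547,-218,86,25),("small",480,-335,68,25)):
    t=(abs(P[...,0]-x)<r)&(abs(P[...,1]-y)<r)&(abs(P[...,2]-z)<4)&(p.max(2)<80);print(n,t.sum(),P[t].mean(0).round(1) if t.any() else 0,P[t].min(0).round(),P[t].max(0).round())
E
```

```text
7.75 [ 483.2 -337.2  169.8] [ 3.1329 -0.0061  0.242 ] [-0.72  0.25 -0.2   1.11  0.    2.18] [ 0.7 -0.6  0.1] 85.18675046850737 0.0
[[0.239, -0.971, 0.01, -445.231], [-0.922, -0.223, 0.317, 348.149], [-0.306, -0.085, -0.948, 442.351], [0.0, 0.0, 0.0, 1.0]]
large 2067 [ 549.1 -224.2   86.1] [ 533. -240.   82.] [ 564. -207.   89.]
small 952 [ 481.5 -335.7   68.3] [ 467. -350.   64.] [ 495. -322.   71.]
```

View pics/w4.png

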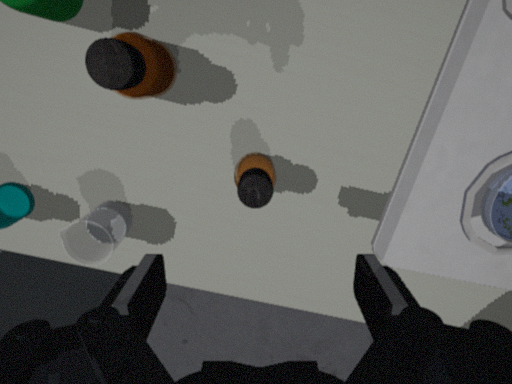

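The view shows the small bottle standing upright at (255,180) on bare worktop, about (481,-336) in world. The large bottle is at (130,65), about (548.5,-223.5). I'll go above it.

Call:
move_arm:
  commands:
    - [[0, 0, 0], [3.0, -3.0, 0], 1]
    - [[0, 0, 0], [3.2, -3.2, 0], 1]
    - [[0, 0, 0], [3.0, -3.0, 0], 1]
    - [[0, 0, 0], [0, 0, 0], 1]
    - [[0, 0, 0], [0, 0, 0], 1]

```text
clock: 8.43
tool_pos: [546.4, -222.9, 162.8]
tcp_rot: [-3.14, 0.002, 0.242]
force: [-0.5, -0.2, 0.8]
grip_width: 85.0
grip_force: 0.0
```

```bash
python3 look.py wrist w5; python3 - <<'E'
from h import *
c=dict(np.load('/tmp/w5.npz'));P=cloud(c,c['d']);p=c['p'].astype(int)
for n,x,y,z,r in(("large",547,-222,86,25),):
    t=(abs(P[...,0]-x)<r)&(abs(P[...,1]-y)<r)&(abs(P[...,2]-z)<4)&(p.max(2)<80);print(n,t.sum(),P[t].mean(0).round(1) if t.any() else 0,P[t].min(0).round(),P[t].max(0).round())
E
```

```text
8.425 [ 546.4 -222.9  162.8] [-3.1402e+00  2.3000e-03  2.4220e-01] [-0.5   0.26 -0.2   1.12 -0.    2.4 ] [-0.5 -0.2  0.8] 84.99507982354598 0.0
[[0.239, -0.971, 0.0, -347.762], [-0.918, -0.226, 0.325, 430.346], [-0.316, -0.078, -0.946, 471.545], [0.0, 0.0, 0.0, 1.0]]
large 1461 [ 549.9 -222.7   86.5] [ 534. -238.   82.] [ 565. -207.   89.]
```

View pics/w5.png

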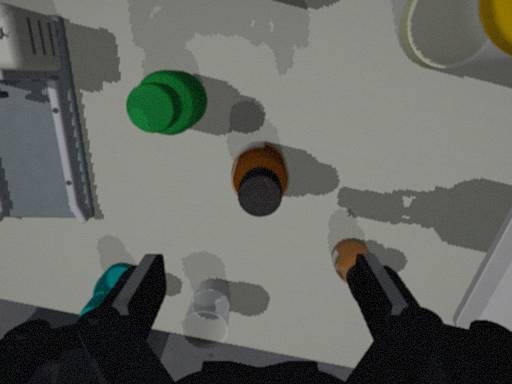

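Call:
move_arm:
  commands:
    - [[0, 0, 0], [0.25, 0, 3], 1]
    - [[0, 0, 0], [0, 0, 4], 1]
    - [[0, 0, 0], [0, 0, 4], 1]
    - [[0, 0, 0], [0, 0, 2], 1]
    - [[0, 0, 0], [0, 0, 1], 1]
    - [[0, 0, 0], [0, 0, 0.4], 1]
    - [[0, 0, 0], [0, 0, 0], 1]
    - [[0, 0, 0], [0, 0, 0], 1]

```text
clock: 9.48
tool_pos: [550.7, -223.2, 21.4]
tcp_rot: [3.14, -0.002, 0.242]
force: [-0.1, 0.3, -0.5]
grip_width: 85.7
grip_force: 0.0
```

Call:
move_arm:
  commands:
    - [[0, 0, 0], [0, 0, 0.4], 1]
    - [[0, 0, 0], [0, 0, 0], 0.5]
    - [[0, 0, 0], [0, 0, 0], 0]
    - [[0, 0, 0], [0, 0, 0], 0]
    - [[0, 0, 0], [0, 0, 0], 0]
    - [[0, 0, 0], [0, 0, 0], 0]
    - [[0, 0, 0], [0, 0, 0], 0]
    - [[0, 0, 0], [0, 0, 0], 0]

```text
clock: 10.48
tool_pos: [550.2, -222.8, 16.8]
tcp_rot: [3.141, -0.001, 0.242]
force: [-1.0, 0.9, 6.0]
grip_width: 47.1
grip_force: 62.2
```

Call:
move_arm:
  commands:
    - [[0, 0, 0], [0, 0, -0.5], 0]
    - [[0, 0, 0], [0, 0, -1], 0]
    - [[0, 0, 0], [0, 0, -2], 0]
    - [[0, 0, 0], [0, 0, 0], 0]
    - [[0, 0, 0], [0, 0, 0], 0]
    - [[0, 0, 0], [0, 0, 0], 0]

```text
clock: 11.22
tool_pos: [549.0, -222.2, 50.4]
tcp_rot: [-3.14, 0.001, 0.242]
force: [-0.1, -0.6, -2.4]
grip_width: 46.8
grip_force: 61.7
```

```bash
cat > held.py <<'E'
from h import *;import sys
from bench import *
c=dict(np.load('/tmp/%s.npz'%sys.argv[1]));P=cloud(c,c['d']);p=c['p'].astype(int)
T=state()['tool_pos'];e=np.array([np.cos(.242),np.sin(.242)]);n=np.array([e[1],-e[0]])
Q=P-T;a=Q[...,:2]@e;b=Q[...,:2]@n;z=Q[...,2]
orange=(p[...,0]>p[...,2]*1.6)&(p[...,0]>60)&(abs(b)<30)&(abs(a)<45)
dark=(p.max(2)<70)&(abs(b)<20)&(abs(a)<25)&(z>45)&(z<80)
for nm,m in(("body",orange),("cap",dark)):
    print(nm,m.sum())
    for lo in range(-20,80,6):
        k=m&(z>lo)&(z<=lo+6)
        if k.sum()>15: print(lo,k.sum(),'b',np.percentile(b[k],[2,98]).round(1),'a',np.percentile(a[k],[2,50,98]).round(1),'z',z[k].mean().round(1))
E
python3 look.py wrist w6; python3 held.py w6
```

```text
11.225 [ 549.  -222.2   50.4] [-3.1404e+00  1.4000e-03  2.4180e-01] [-0.49  0.37 -0.31  0.89 -0.    2.41] [-0.1 -0.6 -2.4] 46.774000173351915 61.72365005593747
[[0.239, -0.971, 0.0, -347.56], [-0.919, -0.226, 0.325, 469.86], [-0.315, -0.078, -0.946, 365.647], [0.0, 0.0, 0.0, 1.0]]
body 5926
-8 25 b [ 5.2 14.5] a [18.9 21.4 22.9] z -4.1
4 18 b [ 4.8 20.1] a [13.5 15.2 22.8] z 7.2
10 27 b [-22.9  21.3] a [ 7.2 14.  23.2] z 13.9
16 433 b [-21.   18.5] a [11.2 22.2 24.3] z 19.6
22 412 b [-21.3  17.2] a [ 9.9 21.1 24. ] z 25.1
28 930 b [-21.8  13.6] a [ 5.4 20.3 23. ] z 31.4
34 3313 b [-20.4  20.2] a [-3.7 13.9 21.1] z 37.7
40 744 b [-15.3  16.6] a [-0.2 11.7 15.6] z 40.8
cap 9393
40 140 b [-12.4  14.3] a [ 5.5 12.8 14.7] z 45.5
46 786 b [-13.7  14.4] a [ 4.2 11.9 14.7] z 48.0
52 1035 b [-14.   14.8] a [ 4.7 13.1 15.2] z 55.1
58 1236 b [-13.9  14.8] a [ 4.7 13.  15.3] z 61.1
64 2901 b [-18.4  14.9] a [ 4.7 11.2 16.9] z 68.2
70 1670 b [-19.5  19.5] a [ 6.1 10.1 17.5] z 73.0
76 1625 b [-19.4  19.4] a [ 9.6 10.9 17.7] z 78.1
```

Call:
move_arm:
  commands:
    - [[0, 0, 0], [0, 0, -3], 0]
    - [[0, 0, 0], [0, 0, -4], 0]
    - [[0, 0, 0], [0, 0, -1], 0]
    - [[0, 0, 0], [0.3, -2.5, 0], 0]
    - [[0, 0, 0], [0.4, -4, 0], 0]
    - [[0, 0, 0], [0.4, -4, 0], 0]
    - [[0, 0, 0], [0.4, -4, 0], 0]
    - [[0, 0, 0], [0.3, -4, 0], 0]
    - [[0, 0, 0], [0.3, -2.5, 0], 0]
    - [[0, 0, 0], [0, 0, 0], 0]
    - [[0, 0, 0], [0, 0, 0], 0]
    - [[0, 0, 0], [0, 0, 0], 0]

```text
clock: 12.78
tool_pos: [519.6, -14.2, 130.8]
tcp_rot: [-3.141, 0.001, 0.241]
force: [0.4, -0.3, -1.1]
grip_width: 47.0
grip_force: 62.2
```

```bash
python3 look.py wrist w7; python3 - <<'E'
from bench import *;import numpy as np
q=np.mean([state()['tool_pos'] for _ in range(5)],0)
e=np.array([np.cos(.242),np.sin(.242)]);n=np.array([-e[1],e[0]]);print('along',q[:2]@e,'across',q[:2]@n,q)
E
```

```text
12.775 [519.6 -14.2 130.8] [-3.1414e+00  8.0000e-04  2.4090e-01] [-0.15  0.17 -0.39  1.02 -0.    2.75] [ 0.4 -0.3 -1.1] 47.03922933898683 62.16806364012882
[[0.238, -0.971, 0.001, -138.293], [-0.919, -0.225, 0.324, 464.116], [-0.314, -0.078, -0.946, 448.328], [0.0, 0.0, 0.0, 1.0]]
along 501.2426737273784 across -138.5617750491834 [519.84238904 -14.40395867 130.98384274]
```

View pics/w7.png

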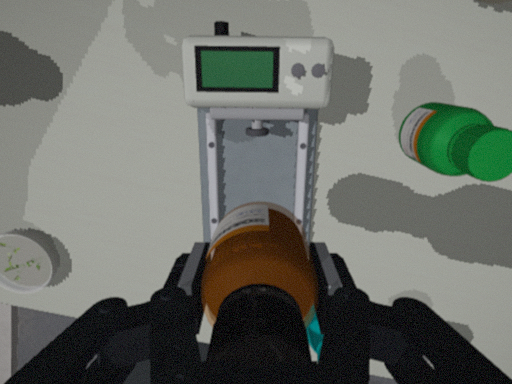

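The view shows the bottle held upright over the bed between the rails (212–302), with the plunger clear ahead at (258,130). I'll lower it.

Call:
move_arm:
  commands:
    - [[0, 0, 0], [0, -0.15, 3], 0]
    - [[0, 0, 0], [0, 0, 4], 0]
    - [[0, 0, 0], [0, 0, 2], 0]
    - [[0, 0, 0], [0, 0, 0.8], 0]
    - [[0, 0, 0], [0, 0, 0.3], 0]
    - [[0, 0, 0], [0, 0, 0.2], 0]
    - [[0, 0, 0], [0, 0, 0], 0]
    - [[0, 0, 0], [0, 0, 0], 0]

```text
clock: 13.82
tool_pos: [520.1, -12.3, 29.0]
tcp_rot: [3.141, -0.001, 0.242]
force: [0.2, -0.0, -1.4]
grip_width: 47.2
grip_force: 62.2
```

Call:
move_arm:
  commands:
    - [[0, 0, 0], [0, 0, 0.2], 0]
    - [[0, 0, 0], [0, 0, 0.15], 0]
    - [[0, 0, 0], [0, 0, 0], 0]
    - [[0, 0, 0], [0, 0, 0], 0]

```text
clock: 14.32
tool_pos: [519.5, -12.2, 24.8]
tcp_rot: [-3.142, 0.0, 0.242]
force: [-0.6, -0.0, -0.4]
grip_width: 46.8
grip_force: 62.3
```

Call:
move_arm:
  commands:
    - [[0, 0, 0], [0, 0, 0.05], 0]
    - [[0, 0, 0], [0.6, 0, 0], 0]
    - [[0, 0, 0], [0.6, 0, 0], 0]
    - [[0, 0, 0], [0.4, 0, 0], 0]
    - [[0, 0, 0], [0, 0, 0], 0]
    - [[0, 0, 0], [0, 0, 0], 0]

```text
clock: 15.08
tool_pos: [534.8, -8.7, 24.7]
tcp_rot: [3.141, 0.001, 0.242]
force: [-2.6, -1.3, 4.8]
grip_width: 47.0
grip_force: 62.8
```

Call:
move_arm:
  commands:
    - [[0, 0, 0], [0.4, 0, 0], 0]
    - [[0, 0, 0], [0.3, 0, 0], 0]
    - [[0, 0, 0], [0.3, 0, 0], 0]
    - [[0, 0, 0], [0, 0, 0], 0]
    - [[0, 0, 0], [0, 0, 0], 0]

```text
clock: 15.7
tool_pos: [540.9, -7.1, 24.7]
tcp_rot: [3.14, 0.008, 0.241]
force: [-10.3, -2.7, 13.6]
grip_width: 46.3
grip_force: 63.7
```

Call:
move_arm:
  commands:
    - [[0, 0, 0], [0, 0, -0.1], 0]
    - [[0, 0, 0], [0, 0, 0], 0]
    - [[0, 0, 0], [0, 0, 0], 0]

```text
clock: 16.08
tool_pos: [541.6, -6.9, 24.8]
tcp_rot: [3.141, 0.006, 0.241]
force: [-6.5, -2.9, 5.3]
grip_width: 46.9
grip_force: 62.8
```

```bash
python3 look.py wrist w8; python3 held.py w8
```

```text
16.075 [541.6  -6.9  24.8] [3.1407 0.0065 0.2411] [-0.13  0.33 -0.44  0.81 -0.    2.77] [-6.5 -2.9  5.3] 46.85087890286754 62.78414863161743
[[0.238, -0.971, 0.002, -136.356], [-0.917, -0.224, 0.329, 519.136], [-0.319, -0.081, -0.944, 358.136], [0.0, 0.0, 0.0, 1.0]]
body 6029
4 16 b [12.1 20.2] a [13.4 14.6 20.4] z 6.8
10 22 b [-22.9  20.1] a [ 6.8 14.2 23.3] z 13.9
16 428 b [-21.   16.5] a [11.8 22.2 24.5] z 19.7
22 413 b [-20.9  14. ] a [11.  21.4 24.3] z 25.1
28 990 b [-21.7  16.8] a [ 6.4 20.3 23.2] z 31.4
34 3418 b [-20.5  20.4] a [-4.7 14.  21.3] z 37.7
40 717 b [-15.1  16.8] a [-0.9 11.6 15.6] z 40.7
cap 9416
40 118 b [-12.7  13.8] a [ 5.7 13.3 14.9] z 45.5
46 779 b [-13.5  14.4] a [ 4.5 12.3 15. ] z 47.9
52 1070 b [-14.9  14.7] a [ 3.6 13.4 15.5] z 55.1
58 1233 b [-14.3  14.9] a [ 3.9 13.4 15.6] z 61.1
64 2910 b [-18.3  14.8] a [ 5.1 11.6 17.2] z 68.2
70 1675 b [-19.4  19.5] a [ 6.7 10.5 18. ] z 73.1
76 1631 b [-19.4  19.3] a [ 9.9 11.3 18.1] z 78.1
```

Call:
move_arm:
  commands:
    - [[0, 0, 0], [0.3, 0, -0.03], 0]
    - [[0, 0, 0], [0.3, 0, -0.03], 0]
    - [[0, 0, 0], [0.2, 0, 0], 0]
    - [[0, 0, 0], [0, 0, 0], 0]
    - [[0, 0, 0], [0, 0, 0], 0]

```text
clock: 16.75
tool_pos: [548.2, -5.4, 24.8]
tcp_rot: [3.14, 0.009, 0.241]
force: [-7.0, -5.0, 4.1]
grip_width: 46.9
grip_force: 62.8
```

Call:
move_arm:
  commands:
    - [[0, 0, 0], [0.2, 0, 0], 0]
    - [[0, 0, 0], [0, 0, 0], 0]
    - [[0, 0, 0], [0, 0, 0], 0]

```text
clock: 17.12
tool_pos: [549.8, -5.0, 24.8]
tcp_rot: [3.14, 0.01, 0.241]
force: [-9.1, -3.1, 5.2]
grip_width: 47.3
grip_force: 62.8
```

Call:
move_arm:
  commands:
    - [[0, 0, 0], [0.2, 0, 0], 0]
    - [[0, 0, 0], [0, 0, 0], 0]
    - [[0, 0, 0], [0, 0, 0], 0]

```text
clock: 17.5
tool_pos: [551.4, -4.6, 24.8]
tcp_rot: [3.14, 0.01, 0.241]
force: [-8.6, -5.2, 6.2]
grip_width: 47.0
grip_force: 62.9
```

Call:
move_arm:
  commands:
    - [[0, 0, 0], [0.2, 0, 0], 0]
    - [[0, 0, 0], [0, 0, 0], 0]
    - [[0, 0, 0], [0, 0, 0], 0]

```text
clock: 17.88
tool_pos: [551.9, -4.5, 24.8]
tcp_rot: [3.14, 0.013, 0.24]
force: [-11.7, -5.6, 9.6]
grip_width: 46.9
grip_force: 63.3
```

Call:
move_arm:
  commands:
    - [[0, 0, 0], [0.2, 0, 0], 0]
    - [[0, 0, 0], [0, 0, 0], 0]
    - [[0, 0, 0], [0, 0, 0], 0]

```text
clock: 18.25
tool_pos: [551.9, -4.4, 24.8]
tcp_rot: [3.14, 0.017, 0.24]
force: [-16.6, -6.4, 12.7]
grip_width: 46.6
grip_force: 63.7
```

Call:
move_arm:
  commands:
    - [[0, 0.5, 0], [0, 0, -0.05], 0]
    - [[0, 0.4, 0], [0, 0, -0.03], 0]
    - [[0, 0, 0], [0, 0, 0], 0]
    - [[0, 0, 0], [0, 0, 0], 0]

```text
clock: 18.75
tool_pos: [552.1, -4.4, 24.8]
tcp_rot: [3.14, 0.001, 0.24]
force: [-14.1, -6.6, 7.6]
grip_width: 47.0
grip_force: 63.1
```

```bash
python3 look.py wrist w9; python3 held.py w9 | sed -n '/^16/p;/^22/p;/^46/p;/^58/p'; python3 - <<'E'
from h import *
c=dict(np.load('/tmp/w9.npz'));P=cloud(c,c['d']);p=c['p'].astype(int)
e=np.array([np.cos(.242),np.sin(.242)]);n=np.array([-e[1],e[0]]);a=P[...,:2]@e;b=P[...,:2]@n+137
for lo in range(20,60,6):
    m=(p[...,0]>p[...,2]*1.6)&(p[...,0]>60)&(abs(b)<8)&(P[...,2]>lo)&(P[...,2]<lo+6)&(a>540)&(a<575);print(lo,m.sum(),np.percentile(a[m],[50,90,98]).round(1) if m.any() else 0)
m=(abs(b)<25)&(abs(P[...,2]-60)<3)&(a>548)&(a<575)&(p.min(2)>90);print('plate top',m.sum(),np.percentile(a[m],[2,10,50,98]).round(1) if m.any() else 0)
E
```

```text
18.75 [552.1  -4.4  24.8] [3.1396e+00 1.0000e-03 2.4000e-01] [-0.12  0.34 -0.42  0.81 -0.    2.78] [-14.1  -6.6   7.6] 46.97526645440929 63.098595526535064
[[0.237, -0.971, 0.004, -135.859], [-0.919, -0.223, 0.324, 530.64], [-0.314, -0.08, -0.946, 358.837], [0.0, 0.0, 0.0, 1.0]]
16 41 b [-22.7  20.4] a [ 8.9 12.7 15.3] z 19.5
22 83 b [-21.9  20.2] a [ 8.  14.9 18.4] z 25.8
46 783 b [-13.5  14.4] a [ 4.5 12.1 14.8] z 48.0
58 1258 b [-14.8  14.9] a [ 3.5 13.3 15.5] z 61.1
20 0 0
26 0 0
32 0 0
38 0 0
44 0 0
50 2 [555.4 555.5 555.5]
56 510 [555.4 556.4 556.7]
plate top 2565 [558.5 559.4 562.4 567.5]
```

Call:
move_arm:
  commands:
    - [[0, 0.2, 0], [0.15, 0, -0.02], 0]
    - [[0, 0, 0], [0, 0, 0], 0]
    - [[0, 0, 0], [0, 0, 0], 0]
    - [[0, 0, 0], [0, 0, 0], 0]
    - [[0, 0, 0], [0, 0, 0], 0]
    - [[0, 0, 0], [0, 0, 0], 0]

```text
clock: 19.55
tool_pos: [552.1, -4.4, 24.7]
tcp_rot: [3.139, 0.0, 0.24]
force: [-16.6, -7.8, 10.6]
grip_width: 47.4
grip_force: 63.3
```

Position is unchanged while the force rose to about 18 N, so the bottle is on the hard stop. It is upright (pitch 0) and still gripped. I'll hand in.

```bash
python3 -c "
from bench import *
print(close_job())"
```

```text
the job is handed in; nothing more can be done
None
```

The small bottle now stands upright on bare worktop, and the large bottle is on the reader's bed, held upright against the stop plate at about 18 N; I handed the job in at 19.6 s, and the hand-in returned no verdict.

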